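# Fetch the dropper bottle from behind the others

## Task

The small dropper bottle stands at the back of the wooden bottle tray, behind the spray can and the jar. First move the spray can and the jar out of the way on to the black rubber mat, then stand the dropper bottle in the middle of the saucer, and only after that put the spray can and the jar back on the tray, each on the very spot where it stood before. Keep everything upright and leave the brush, the pot and the candle alone.

Things in the scene. Friction and masses are not known exactly. Their poses are not given: they have to be found in the camera images.
- bottle_tray: Fixed brown wooden tray, 134 mm (x, away from the robot) by 164 mm (y, left); base 4 mm thick, rim 10 mm high, 4 mm wide. Three flush black discs mark the places: two of 62 mm in the front row at x -30, y +42 and -42 mm, one of 44 mm behind at x +30, y 0. Origin: centre of the underside, z up. Turned with the worktop, left or right of the mat.
- rubber_mat: Fixed flat black rubber mat, 176 mm (its x, pointing away from the robot) by 86 mm (its y, pointing left), 4 mm thick, room for the two things one behind the other, 88 mm apart. Origin: centre of the underside, z up.
- saucer: Fixed round steel saucer, 84 mm across, rim 11 mm high, flat inner floor 4 mm above its underside and about 70 mm wide; in front of the tray. Origin: centre of the underside, z up.
- spray_can: Tall spray can with a green cap, 52 mm diameter, 171 mm high, about 0.2 kg, loose, on one of the two front discs of the tray. Origin: centre of its underside (4 mm above the tray's underside), z up along the can.
- jar: Round glass jar with a dark screw lid (fixed), 44 mm diameter, 105 mm high, about 0.1 kg, loose, on the other front disc. Origin: centre of its underside, z up along the jar.
- dropper: Small brown dropper bottle with a black rubber bulb, 102 mm high: body 33 mm in diameter up to a shoulder at 60 to 70 mm, collar 24 mm wide up to 77 mm, then the bulb, 13 mm wide; take it by the upper body, 0.07 kg, loose, on the rear disc. Origin: centre of its underside, z up along the bottle.
- brush: Bystander: wooden scrubbing brush lying on its bristles, 154 x 61 x 46 mm, loose. Origin: centre of its underside. Must stay where it is.
- pot: Bystander: low round pot, 69 mm diameter, 41 mm high, loose, beyond the tray. Origin: centre of its underside. Must stay where it is.
- candle: Bystander: candle in a glass, 76 mm diameter, 90 mm high, loose. Origin: centre of its underside. Must stay where it is.
Mind the look-alikes: they are no part of the job. What is shaped like the spray_can but orange is not meant.

How it is judged:
By the outcome, as a careful person would: the job done as asked, in the order asked, and still so for the second after the job is handed in, with the robot touching nothing.
It also fails if it takes over 99 s, if anything falls off the work surface, if the arm or the gripper's body presses on something with over 40 N, if the wrist force passes 120 N, or if a joint passes its speed limit or range.

## Robot

A 6-joint arm with a two-finger parallel gripper is mounted at the origin on a cart in front of the work surface, level with it; the furniture and walls round the work are solid. World frame = base frame: x ahead of the robot, y to its left, z up, the work surface at z = 0. Lengths are in m, angles in degrees, forces in N, time in s.
With the tool pointing down it reaches from about 0.375 to 0.9 m from the base axis. Payload 3.1 kg.
Tool frame: the origin (TCP) lies on the centre line of the jaws, within the pads' length; the fingertips stand 17 mm ahead of it and the grasp point (between the pads) lies 2 mm behind it; z points along the fingers, y is the line along which they close (so a half turn about z gives the same grasp; the last joint's range is limited). The gripper opens to 87 mm and grips with 3 to 60 N. Pads are 19 mm wide; open, the fingers measure 117 mm over their backs; the gripper's body (75 mm by 190 mm) begins 51 mm behind the grasp point.
Start: joints at [-75.373, 30.224, 82.088, -0, 67.689, -10.227], TCP at [0.263, -0.567, 0.24] pointing down, gripper open.
Joint ranges: [-176.69, 176.69], [-43.24, 126.21], [12.49, 139.97], [-82, 262], [0, 151.66], [-163.58, 163.58]. Speed limits (degrees/s): [159.86, 159.86, 180, 180, 180, 180].

## Interface

Orientations are given as a 3x3 rotation matrix whose columns are the frame's x, y, z axes.
In Python, from rig import bot, imaging, finder gives the robot as it stands. The module is installed in compiled form; this text tells all that it offers.
- The arm moves only by the tool play_rows, never from a script. Its argument "motion" is a list that holds one entry, the list of rows, each a list of 6 numbers: the shift along the tool's x, y, z in parts of the range, where 1.0 means 0.8 m, then the turn, a rotation vector about the tool's x, y, z in normalised numbers (1 is 60 degrees). In form: [[[dx, dy, dz, wx, wy, wz], ...]]. A call has 1 to 8 rows; each row is the pose to reach, as a shift and turn from the pose commanded when the call began, along the tool's axes at that moment; what a row does not reach only later rows make up. A row lasts 1/12 s, in which the tool goes at most 41.7 mm and 7.16 degrees, less where a joint would pass 70% of its speed; a pose out of reach is approached as far as the arm can. A shift or turn number past 1, either way, is cut back to 1. A call with a gripper value outside its range is refused whole. "fingers" is the finger opening in m, from 0 to 0.087, set as the call begins (left out, the last holds). The fingers move at their own pace and stop on an object; the grip force is fixed at half the most. Time passes only in rows, so rows that repeat a pose let the fingers close. It gives the time, the measured TCP pose, the force, the opening and the grip force at its end, in the units of the state.
- bot.read_state(): the state, without advancing time (a new reading comes with each control period).
- imaging.capture(name): name is "scene" or "side" or "wrist"; returns a dict with "frame" (420x560x3 uint8, red, green, blue), "camera_matrix" (3x3 intrinsics, pixels), "R" (3x3) and "t" (3): a world point X has camera coordinates R X + t. Camera axes: x right, y down, z forward; pixel columns grow to the right and rows downward; lengths in m; the calibration is good to about 2 mm. A picture is of the moment at which its call begins. There is no depth.
- bot.hand_in(): hands the job in; it is judged then, once.
Trained networks look in the newest picture that a camera, given by its name, has taken for a name from the list of things; names that differ only in an ending like _2 or _b are one class to them, and where a whole thing is asked for, a point or a joint stands for the part that bears it (a point fixed in the world has none). Each returns a list of dicts, best first, with "confidence" (0 to 1); they miss things now and then, are a little off and sometimes report something else, mostly with a low value. They report only what shows in the picture. A call takes as long as a camera call. They do not tell look-alikes from the thing itself.
- finder.recognise(camera, name): "at" ([x, y, z] in m, in world coordinates, good to about 4 mm: the middle of the surface that is visible of it).
- finder.outline_of(camera, name): "pixels" (420x560 bool, what is visible of it).
The state is a dict: "time_s": time; "joint_positions": joint angles; "qvel": joint speeds; "tau": joint torques, N m; "position": TCP position; "tcp_rot": TCP orientation; "force": force on the tool from outside, world axes, zero at the start; "moment": the same for the moment, N m; "opening": opening from 0.0 (shut) to 1.0 (fully open); "grasp_force": force on a finger pad.
Only numpy, scipy, OpenCV 4.12 (cv2) and the standard library are available. Lean on these libraries where they do the work, as an engineer would, in place of code of your own. Each camera call takes 0.05 s, during which the arm holds its last target. There are 200 camera calls.

## Working session

There is one attempt and no reset: what is moved stays moved. The work goes in short steps, Python scripts to look and compute and a tool call to move; the robot and the scene stay as the last step left them, time stands still between calls to the robot, and variables do not carry over. Pictures are saved under pics/ and viewed, at most 14 in all, crops included, and the job is handed in when it is done.

Besides the shell and the picture viewer there is one more tool, called after "Request:" by a JSON object that holds its "method" and its "body". play_rows: Moves the arm, as the interface text tells. Its arguments: {"type":"object","properties":{"motion":{"type":"array"},"fingers":{"type":"number"}},"required":["motion"]}

```bash
mkdir -p pics
cat > h.py <<'E'
import numpy as np, cv2
from rig import bot, imaging, finder
np.set_printoptions(precision=4,suppress=True)
def snap(cam,fn=None):
    c=imaging.capture(cam)
    if fn: cv2.imwrite('pics/'+fn,c['frame'][:,:,::-1])
    return c
def proj(c,X):
    p=c['R']@np.array(X)+c['t']; q=c['camera_matrix']@p; return q[:2]/q[2]
def onplane(c,u,v,z):
    R,t=np.array(c['R']),np.array(c['t']); d=R.T@np.linalg.inv(c['camera_matrix'])@[u,v,1]; o=-R.T@t
    return o+d*(z-o[2])/d[2]
E
python3 - <<'E'
from h import *
for cam in ['scene','side']:
    c=snap(cam,cam+'0.png'); print(cam, -np.array(c['R']).T@c['t'])
    for n in ['bottle_tray','rubber_mat','saucer','spray_can','jar','dropper','brush','pot','candle']:
        for r in finder.recognise(cam,n): print(n,round(r['confidence'],2),np.array(r['at']),proj(c,r['at']))
s=bot.read_state(); print(s['time_s'],s['position'],s['tcp_rot'],s['opening'])
E
```

```text
scene [-0.2161 -0.9079  0.6722]
bottle_tray 0.79 [ 0.3848 -0.3471 -0.002 ] [287.6504 247.038 ]
rubber_mat 0.67 [ 0.5132 -0.2435  0.003 ] [293.4201 203.3645]
rubber_mat 0.56 [ 0.3845 -0.3482  0.0038] [287.963  245.2775]
spray_can 0.97 [ 0.3291 -0.3162  0.1339] [258.5093 200.1266]
spray_can 0.7 [ 0.2201 -0.4441  0.1077] [263.603  265.6752]
jar 0.8 [ 0.4103 -0.2824  0.0556] [275.1614 209.024 ]
dropper 0.64 [ 0.3974 -0.3382  0.0566] [289.191  221.5365]
brush 0.68 [ 0.3777 -0.5061  0.0453] [344.1688 266.4849]
candle 0.34 [ 0.512  -0.2454  0.0039] [293.6555 203.5621]
side [ 0.1255 -0.8343  0.6043]
bottle_tray 0.72 [ 0.384  -0.3498  0.0052] [269.477  254.9837]
rubber_mat 0.57 [ 0.5362 -0.2541  0.0026] [307.7114 204.9052]
spray_can 0.61 [ 0.6532 -0.2025  0.0353] [337.5275 167.515 ]
spray_can 0.57 [ 0.2302 -0.4449  0.1138] [210.2574 283.3854]
jar 0.67 [ 0.5375 -0.2554  0.0058] [308.5723 203.9847]
dropper 0.42 [ 0.4115 -0.351   0.0478] [281.9503 235.5005]
brush 0.94 [ 0.3619 -0.5247  0.0455] [308.5501 312.1272]
brush 0.26 [ 0.6529 -0.2031  0.0363] [337.6148 167.3361]
pot 0.59 [ 0.6541 -0.2044  0.036 ] [338.3175 167.571 ]
candle 0.68 [ 0.5393 -0.4796  0.0579] [376.3423 250.6085]
1.0 [ 0.2627 -0.5671  0.2396] [[ 0.9074  0.4203  0.    ]
 [ 0.4203 -0.9074  0.    ]
 [ 0.      0.     -1.    ]] 1.002147299106975
```

View pics/scene0.png

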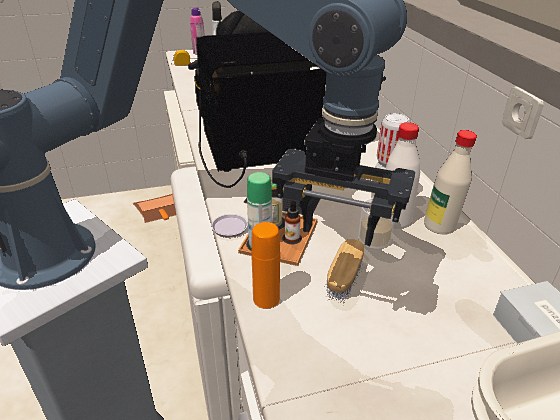

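View pics/side0.png

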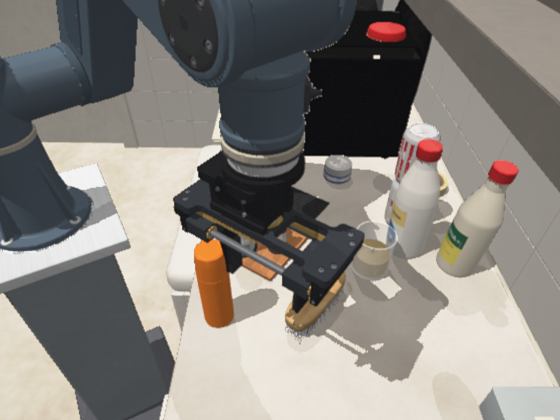

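The green-capped can (scene ~(259,200)) is the one meant. The orange one at (265,266) is the look-alike. The arm hides part of the tray, so I'll raise it.

The manual's scale: shifts go in shares of 0.8 m and turns go in shares of 60 degrees. Converting my numbers, -0.22 m / 0.8 = -0.275, -0.2 m / 0.8 = -0.25.

Request:
{"method": "play_rows", "body": {"motion": [[[0,0,-0.05,0,0,0],[0,0,-0.1,0,0,0],[0,0,-0.15,0,0,0],[0,0,-0.2,0,0,0],[0,0,-0.25,0,0,0],[0,0,-0.275,0,0,0],[0,0,-0.275,0,0,0]]]}}

```text
time_s: 1.58
position: [0.2633, -0.5689, 0.4668]
tcp_rot: [[0.907, 0.42, 0.003], [0.42, -0.907, -0.013], [-0.002, 0.013, -1.0]]
force: [0.7, -0.8, 1.0]
opening: 0.998
grasp_force: 0.0
```

Run:
```python
from h import *
for cam in ['scene','side','wrist']:
    c=snap(cam,cam+'1.png'); print(cam, -np.array(c['R']).T@c['t'])
    for n in ['bottle_tray','rubber_mat','saucer','spray_can','jar','dropper','brush','pot','candle']:
        for r in finder.recognise(cam,n): print(n,round(r['confidence'],2),np.array(r['at']),proj(c,r['at']))
import cv2
a=cv2.imread('pics/scene1.png');b=cv2.imread('pics/side1.png');
cv2.imwrite('pics/both1.png',cv2.resize(np.hstack([a[130:330,180:440],b[130:330,150:410]]),(800,308),interpolation=cv2.INTER_CUBIC))
```

```text
scene [-0.2161 -0.9079  0.6722]
rubber_mat 0.7 [ 0.5299 -0.2487  0.0021] [299.5165 201.851 ]
saucer 0.57 [ 0.3381 -0.2025  0.0023] [228.4473 226.5065]
spray_can 0.81 [ 0.3303 -0.3159  0.1326] [258.8531 200.3715]
spray_can 0.65 [ 0.2209 -0.4438  0.1097] [263.8011 264.5203]
jar 0.61 [ 0.4147 -0.282   0.0676] [276.4434 203.7501]
dropper 0.76 [ 0.397  -0.3429  0.0606] [290.679  221.0347]
brush 0.63 [ 0.3772 -0.5043  0.046 ] [343.3174 265.903 ]
pot 0.81 [ 0.6426 -0.2019  0.0344] [315.7387 168.0099]
candle 0.72 [ 0.4014 -0.3412  0.0563] [291.469  221.4586]
candle 0.67 [ 0.5195 -0.4757  0.0585] [374.524  223.9787]
side [ 0.1255 -0.8343  0.6043]
bottle_tray 0.83 [ 0.3866 -0.3386  0.0015] [267.9734 252.1905]
rubber_mat 0.6 [ 0.5181 -0.2425  0.0068] [298.4331 203.1291]
saucer 0.76 [ 0.3299 -0.2043  0.0017] [215.8813 222.0389]
spray_can 0.66 [ 0.3362 -0.3186  0.1176] [237.669  211.4905]
spray_can 0.55 [ 0.2306 -0.4472  0.1167] [210.8829 283.1238]
jar 0.21 [ 0.655  -0.2031  0.0336] [338.2002 168.0077]
dropper 0.78 [ 0.4012 -0.3482  0.0519] [276.6616 234.9354]
brush 0.82 [ 0.3845 -0.5078  0.0437] [314.3482 299.8306]
pot 0.85 [ 0.6562 -0.2037  0.0366] [338.8774 166.9798]
candle 0.88 [ 0.5345 -0.4725  0.0629] [372.3012 247.2356]
wrist [ 0.3304 -0.5355  0.6038]
bottle_tray 0.76 [ 0.3858 -0.3364  0.005 ] [194.0452  48.8862]
rubber_mat 0.3 [ 0.3206 -0.1803  0.0004] [101.5407  45.6002]
saucer 0.74 [ 0.3209 -0.1834  0.0039] [102.1383  45.7331]
spray_can 0.77 [ 0.3453 -0.3179  0.1592] [138.1853  44.3223]
spray_can 0.65 [ 0.2478 -0.4411  0.1679] [197.3656 151.2494]
jar 0.72 [ 0.4058 -0.286   0.0532] [160.6839  14.5474]
brush 0.88 [ 0.3984 -0.496   0.0455] [276.7847  78.7345]
pot 0.16 [ 0.4109 -0.3472  0.0641] [195.4785  27.1136]
candle 0.91 [ 0.5051 -0.4858  0.0493] [298.3721  11.0881]
```

View pics/wrist1.png

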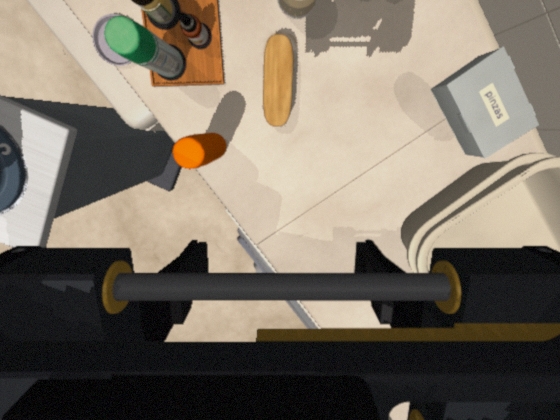

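View pics/both1.png

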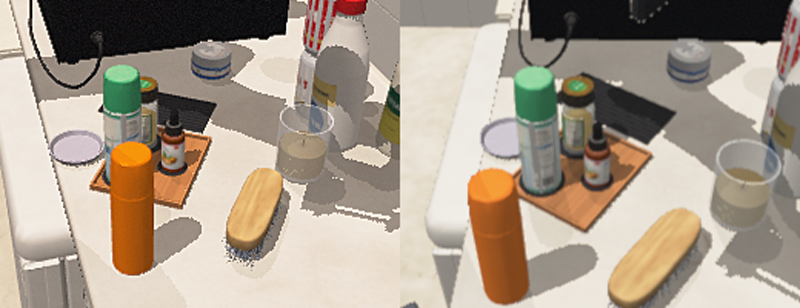

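To row units: -0.14 m / 0.8 = -0.175, 0.08 m / 0.8 = 0.1.

Request:
{"method": "play_rows", "body": {"motion": [[[0.025,-0.0375,0,0,0,0],[0.05,-0.075,0,0,0,0],[0.075,-0.1125,0,0,0,0],[0.1,-0.15,0,0,0,0],[0.1,-0.175,0,0,0,0],[0.1,-0.175,0,0,0,0],[0.1,-0.175,0,0,0,0]]]}}

```text
time_s: 3.67
position: [0.2766, -0.406, 0.4604]
tcp_rot: [[0.907, 0.421, 0.001], [0.421, -0.907, -0.002], [-0.0, 0.002, -1.0]]
force: [-0.4, -0.5, 1.3]
opening: 1.002
grasp_force: 0.0
```

Run:
```python
from h import *
c=snap('wrist','wrist2.png'); print(-np.array(c['R']).T@c['t'],c['R'],c['camera_matrix'])
for n in ['bottle_tray','rubber_mat','saucer','spray_can','jar','dropper','brush','pot','candle']:
    for r in finder.recognise('wrist',n): print(n,round(r['confidence'],2),np.array(r['at']),proj(c,r['at']))
import pickle; pickle.dump({k:np.array(v) for k,v in c.items()},open('w2.pkl','wb'))
```

```text
[ 0.3442 -0.3741  0.6045] [[ 0.4206 -0.9072  0.0026]
 [-0.8732 -0.4041  0.2726]
 [-0.2462 -0.117  -0.9621]] [[298.0349   0.     281.1734]
 [  0.     298.0349 210.0941]
 [  0.       0.       1.    ]]
bottle_tray 0.84 [ 0.3958 -0.3204  0.0029] [265.9641  87.2366]
rubber_mat 0.56 [ 0.4812 -0.2193  0.0062] [233.1738  13.6221]
rubber_mat 0.4 [ 0.4063 -0.342   0.0644] [278.5581  82.4187]
saucer 0.64 [ 0.3416 -0.2012  0.0015] [196.3645  86.752 ]
spray_can 0.8 [ 0.2474 -0.4299  0.1679] [286.9865 202.1771]
spray_can 0.68 [ 0.3453 -0.3046  0.1754] [234.239  102.4774]
jar 0.84 [ 0.4186 -0.2712  0.1082] [238.9575  48.8865]
jar 0.38 [ 0.4805 -0.2208  0.0056] [233.8632  14.567 ]
dropper 0.62 [ 0.4101 -0.3424  0.0641] [279.7237  80.3351]
brush 0.9 [ 0.3996 -0.4977  0.0476] [355.5979 126.6389]
brush 0.37 [ 0.5452 -0.4711  0.0513] [384.3969  36.8927]
pot 0.42 [ 0.4162 -0.2727  0.1064] [239.4217  51.2478]
candle 0.6 [ 0.5445 -0.472   0.0524] [384.8775  37.3887]
```

View pics/wrist2.png

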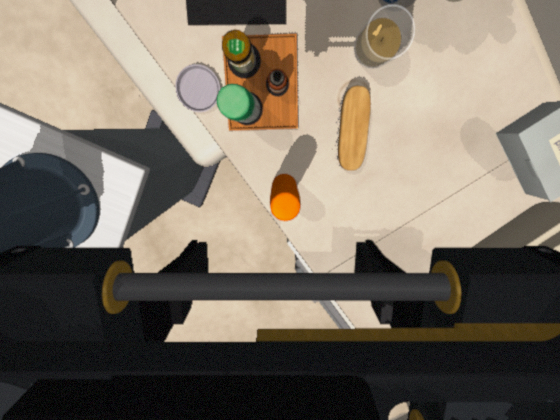

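The wrist view shows the tray at cols 222–298, rows 34–131. The green-capped can is at (236,102), the jar at (238,48), the dropper at (279,80), the saucer at (198,88), and the mat is cut off at the top around (236,10). I'll move on to bring the mat into view.

To row units: 0.14 m / 0.8 = 0.175, 0.12 m / 0.8 = 0.15.

Request:
{"method": "play_rows", "body": {"motion": [[[0.05,0,0,0,0,0],[0.1,0,0,0,0,0],[0.15,0,0,0,0,0],[0.175,0,0,0,0,0],[0.175,0,0,0,0,0],[0.175,0,0,0,0,0]]]}}

```text
time_s: 4.67
position: [0.4042, -0.3472, 0.4592]
tcp_rot: [[0.906, 0.423, -0.001], [0.423, -0.906, 0.0], [-0.001, -0.0, -1.0]]
force: [-0.0, 0.0, -0.4]
opening: 1.002
grasp_force: 0.0
```

Run:
```python
from h import *
c=snap('wrist','wrist3.png'); print(-np.array(c['R']).T@c['t'])
for n in ['bottle_tray','rubber_mat','saucer','spray_can','jar','dropper','brush','pot','candle']:
    for r in finder.recognise('wrist',n): print(n,round(r['confidence'],2),np.array(r['at']),proj(c,r['at']))
import pickle; pickle.dump({k:np.array(v) for k,v in c.items()},open('w3.pkl','wb'))
f=c['frame'][:240,120:440,::-1]; cv2.imwrite('pics/crop3.png',cv2.resize(f,(800,600),interpolation=cv2.INTER_CUBIC))
```

```text
[ 0.4719 -0.3155  0.6033]
bottle_tray 0.72 [ 0.4056 -0.3241  0.0038] [271.091  158.7617]
rubber_mat 0.89 [ 0.5039 -0.2115  0.0028] [238.0727  85.0295]
saucer 0.95 [ 0.34   -0.2024  0.0008] [202.5331 162.6558]
spray_can 0.86 [ 0.2623 -0.4211  0.0908] [285.0852 255.9917]
spray_can 0.56 [ 0.3605 -0.2976  0.1725] [238.3656 191.324 ]
jar 0.95 [ 0.4237 -0.2714  0.1073] [244.0762 141.5815]
dropper 0.68 [ 0.4142 -0.3375  0.0652] [278.7584 161.2335]
brush 0.87 [ 0.4018 -0.4935  0.0444] [349.4534 200.1942]
pot 0.82 [ 0.6325 -0.2106  0.0284] [265.0075   8.1708]
candle 0.91 [ 0.5383 -0.4752  0.0499] [377.6105 129.7277]
```

View pics/crop3.png

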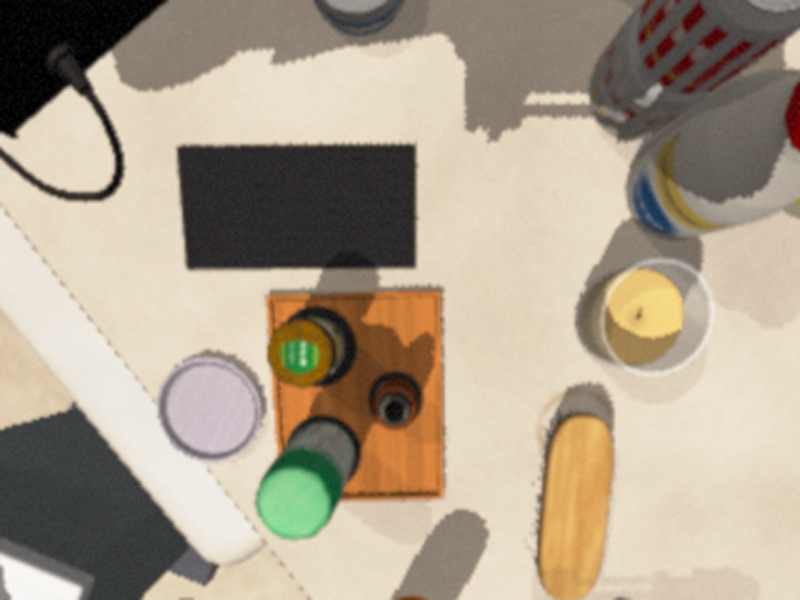

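```bash
cat > fit.py <<'E'
from h import *
import pickle
from scipy.optimize import least_squares
c=pickle.load(open('w3.pkl','rb'))
px=lambda u,v:(120+(u+.5)/2.5-.5,(v+.5)/2.5-.5)
def rect(cs,L,W,z,order):
    P=np.array([onplane(c,*px(*p),z)[:2] for p in cs])
    B=np.array(order)*[L/2,W/2]
    f=lambda q:(P-(np.array([[np.cos(q[2]),-np.sin(q[2])],[np.sin(q[2]),np.cos(q[2])]])@B.T).T-q[:2]).ravel()
    s=least_squares(f,[.4,-.3,-1.1]); return s.x,s.fun*1000
o=[(-1,1),(1,1),(1,-1),(-1,-1)]
m,r=rect([(178,147),(415,145),(415,267),(188,268)],.176,.086,.004,o); print('mat',m[:2],np.degrees(m[2]),r)
t,r=rect([(268,294),(442,290),(443,497),(281,497)],.134,.164,.010,o); print('tray',t[:2],np.degrees(t[2]),r)
R=np.array([[np.cos(t[2]),-np.sin(t[2])],[np.sin(t[2]),np.cos(t[2])]])
for n,p in dict(can=(-.03,-.042),jar=(-.03,.042),drop=(.03,0)).items(): print(n,t[:2]+R@p)
print('saucer',onplane(c,*px(211,408),.011)); print('can top',onplane(c,*px(297,497),.171+.004))
print('jar top',onplane(c,*px(301,352),.109)); print('drop top',onplane(c,*px(396,409),.106))
E
python3 fit.py
python3 - <<'E'
import sys; sys.path.insert(0,'.')
from h import *
for cam in ['side','scene']:
    c=snap(cam)
    for n in ['saucer','rubber_mat','pot','jar']:
        for r in finder.recognise(cam,n)[:1]: print(cam,n,round(r['confidence'],2),np.array(r['at']))
    for n in ['saucer']:
        o=finder.outline_of(cam,n)
        if o:
            v,u=np.nonzero(o[0]['pixels']); 
            P=np.array([onplane(c,(u.min()+u.max())/2,(v.min()+v.max())/2,.008)]); print(cam,n,P,u.min(),u.max(),v.min(),v.max())
E
```

```text
mat [ 0.5082 -0.2124] -64.68366068187484 [-0.4418 -1.7669 -1.3935  0.9223  0.0963  1.7957  1.7391 -0.951 ]
tray [ 0.3992 -0.31  ] -64.14828023244984 [-1.8374 -1.5636 -1.7814  0.331   0.5961  0.7997  3.0227  0.4329]
can [ 0.3483 -0.3013]
jar [ 0.4239 -0.2647]
drop [ 0.4123 -0.337 ]
saucer [ 0.3431 -0.2073  0.011 ]
can top [ 0.3512 -0.3021  0.175 ]
jar top [ 0.4227 -0.2651  0.109 ]
drop top [ 0.415  -0.3363  0.106 ]
side saucer 0.71 [ 0.3314 -0.1995  0.0021]
side rubber_mat 0.65 [ 0.5132 -0.2404  0.0053]
side pot 0.76 [ 0.6549 -0.2067  0.035 ]
side jar 0.73 [ 0.4141 -0.2794  0.0789]
side saucer [[ 0.3283 -0.2019  0.008 ]] 202 227 207 232
scene saucer 0.93 [ 0.3408 -0.2039  0.005 ]
scene rubber_mat 0.95 [ 0.5329 -0.2489  0.0007]
scene pot 0.98 [ 0.6431 -0.2031  0.0383]
scene jar 0.75 [ 0.4151 -0.2819  0.0726]
scene saucer [[ 0.3368 -0.2065  0.008 ]] 211 247 214 237
```

Run:
```python
from h import *
s=bot.read_state(); print(s['time_s'],np.array(s['joint_positions']),s['position'])
```

```text
5.7667 [-52.7661  12.3234  75.7172  -0.0024  91.9598  12.3723] [ 0.4035 -0.3475  0.4595]
```

To row units: -0.064 m / 0.8 = -0.08, -0.029 m / 0.8 = -0.0363, -56 degrees / 60 = -0.9333.

Request:
{"method": "play_rows", "body": {"motion": [[[-0.0125,-0.025,0,0,0,-0.1167],[-0.025,-0.05,0,0,0,-0.2333],[-0.0363,-0.08,0,0,0,-0.35],[-0.0363,-0.08,0,0,0,-0.4667],[-0.0363,-0.08,0,0,0,-0.5833],[-0.0363,-0.08,0,0,0,-0.7],[-0.0363,-0.08,0,0,0,-0.8167],[-0.0363,-0.08,0,0,0,-0.9333]]], "fingers": 0.07}}

```text
time_s: 6.43
position: [0.3502, -0.3016, 0.4597]
tcp_rot: [[0.153, 0.988, 0.0], [0.988, -0.153, -0.0], [-0.0, 0.0, -1.0]]
force: [-0.4, 0.8, 0.2]
opening: 0.806
grasp_force: 0.0
```

To row units: 0.17 m / 0.8 = 0.2125, 0.15 m / 0.8 = 0.1875, -34.7 degrees / 60 = -0.5783.

Request:
{"method": "play_rows", "body": {"motion": [[[0,0,0.0375,0,0,-0.1167],[0,0,0.075,0,0,-0.2333],[0,0,0.1125,0,0,-0.35],[0,0,0.15,0,0,-0.4667],[0,0,0.1875,0,0,-0.5783],[0,0,0.2125,0,0,-0.5783],[0,0,0.2125,0,0,-0.5783],[0,0,0.2125,0,0,-0.5783]]]}}

```text
time_s: 7.1
position: [0.3501, -0.3015, 0.2892]
tcp_rot: [[-0.431, 0.902, -0.001], [0.902, 0.431, 0.002], [0.002, -0.0, -1.0]]
force: [-0.0, -0.8, 1.2]
opening: 0.803
grasp_force: 0.0
```

```bash
cat >> h.py <<'E'
def rel(target):
    s=bot.read_state(); R=np.array(s['tcp_rot']); p=np.array(s['position'])
    print('t',round(s['time_s'],2),'pos',p,'yaw',np.degrees(np.arctan2(R[1,0],R[0,0])),'z',R[:,2],'open',s['opening'],'F',np.array(s['force']),'g',s['grasp_force'])
    print('rel',R.T@(np.array(target)-p))
E
python3 -c "
from h import *
rel([.350,-.3017,.135])
c=snap('side','side4.png'); cv2.imwrite('pics/c4.png',cv2.resize(c['frame'][100:340,80:400,::-1],(800,600)))"
```

```text
t 7.1 pos [ 0.3501 -0.3015  0.2892] yaw 115.5337661925087 z [-0.0012  0.0017 -1.    ] open 0.8026313255160367 F [-0.0152 -0.8094  1.2235] g 0.0
rel [-0.0005 -0.0002  0.1542]
```

View pics/c4.png

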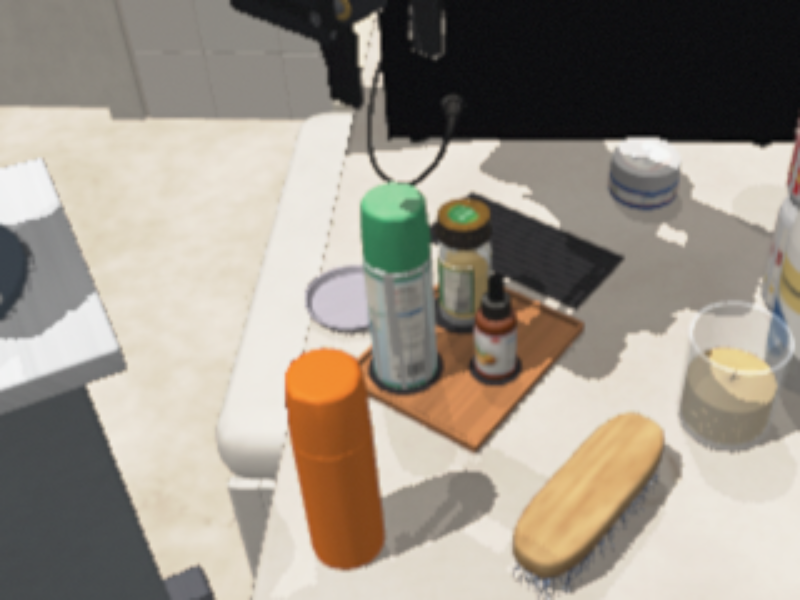

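The crop confirms it: the green-capped can stands on the tray at (395,290). The orange one at (335,460) stands off the tray and is not meant. Now I'll descend and grip.

To row units: 0.152 m / 0.8 = 0.19, 0.14 m / 0.8 = 0.175.

Request:
{"method": "play_rows", "body": {"motion": [[[0,0,0.05,0,0,0],[0,0,0.1,0,0,0],[0,0,0.15,0,0,0],[0,0,0.175,0,0,0],[0,0,0.19,0,0,0],[0,0,0.19,0,0,0],[0,0,0.19,0,0,0]]]}}

```text
time_s: 7.73
position: [0.3512, -0.303, 0.1385]
tcp_rot: [[-0.431, 0.902, 0.001], [0.902, 0.431, -0.002], [-0.002, 0.0, -1.0]]
force: [-0.4, 0.7, 0.0]
opening: 0.801
grasp_force: 0.0
```

Request:
{"method": "play_rows", "body": {"motion": [[[0,0,0,0,0,0],[0,0,0,0,0,0],[0,0,0,0,0,0],[0,0,0,0,0,0],[0,0,0,0,0,0],[0,0,0,0,0,0]]], "fingers": 0.04}}

```text
time_s: 8.23
position: [0.3506, -0.3024, 0.1385]
tcp_rot: [[-0.432, 0.902, 0.001], [0.902, 0.432, -0.002], [-0.002, -0.0, -1.0]]
force: [-1.0, -0.6, 5.8]
opening: 0.552
grasp_force: 30.0
```

To row units: -0.13 m / 0.8 = -0.1625, -0.11 m / 0.8 = -0.1375.

Request:
{"method": "play_rows", "body": {"motion": [[[0,0,-0.025,0,0,0],[0,0,-0.0625,0,0,0],[0,0,-0.1,0,0,0],[0,0,-0.1375,0,0,0],[0,0,-0.1625,0,0,0],[0,0,-0.1625,0,0,0],[0,0,-0.1625,0,0,0]]]}}

```text
time_s: 8.82
position: [0.3504, -0.3017, 0.2679]
tcp_rot: [[-0.431, 0.902, 0.001], [0.902, 0.431, -0.001], [-0.002, 0.0, -1.0]]
force: [-0.4, 0.7, -2.3]
opening: 0.555
grasp_force: 29.9
```

```bash
python3 -c "
from h import *
rel([.527,-.252,.138]); rel([.489,-.173,.138])"
```

```text
t 8.82 pos [ 0.3504 -0.3017  0.2679] yaw 115.55533916742148 z [ 0.0012 -0.0014 -1.    ] open 0.5553862338320688 F [-0.4122  0.6632 -2.2861] g 29.939554740546935
rel [-0.0312  0.1807  0.1301]
t 8.82 pos [ 0.3504 -0.3017  0.2679] yaw 115.55533916742148 z [ 0.0012 -0.0014 -1.    ] open 0.5553862338320688 F [-0.4122  0.6632 -2.2861] g 29.939554740546935
rel [0.0565 0.1805 0.1299]
```

To row units: 0.181 m / 0.8 = 0.2263, -0.031 m / 0.8 = -0.0388.

Request:
{"method": "play_rows", "body": {"motion": [[[-0.0038,0.0188,0,0,0,0],[-0.01,0.0563,0,0,0,0],[-0.0163,0.0938,0,0,0,0],[-0.0225,0.1313,0,0,0,0],[-0.03,0.1688,0,0,0,0],[-0.035,0.2063,0,0,0,0],[-0.0388,0.2263,0,0,0,0],[-0.0388,0.2263,0,0,0,0]]]}}

```text
time_s: 9.48
position: [0.5292, -0.2498, 0.2643]
tcp_rot: [[-0.434, 0.901, -0.002], [0.901, 0.434, 0.003], [0.003, -0.0, -1.0]]
force: [-0.1, -1.3, -2.3]
opening: 0.556
grasp_force: 29.9
```

To row units: 0.128 m / 0.8 = 0.16, 0.126 m / 0.8 = 0.1575.

Request:
{"method": "play_rows", "body": {"motion": [[[0,0,0.025,0,0,0],[0,0,0.0625,0,0,0],[0,0,0.1,0,0,0],[0,0,0.1313,0,0,0],[0,0,0.15,0,0,0],[0,0,0.1575,0,0,0],[0,0,0.16,0,0,0],[0,0,0.16,0,0,0]]]}}

```text
time_s: 10.15
position: [0.5246, -0.2512, 0.1386]
tcp_rot: [[-0.431, 0.902, -0.005], [0.902, 0.431, 0.002], [0.004, -0.003, -1.0]]
force: [-0.6, -0.4, -2.1]
opening: 0.557
grasp_force: 30.0
```

```bash
python3 -c "
from h import *
rel([.527,-.252,.138])"
```

```text
t 10.15 pos [ 0.5246 -0.2512  0.1386] yaw 115.54203619949187 z [-0.0047  0.0021 -1.    ] open 0.5569342907746299 F [-0.6414 -0.3936 -2.0906] g 29.952395364616677
rel [-0.0017  0.0019  0.0005]
```

To row units: 0.0005 m / 0.8 = 0.0006.

Request:
{"method": "play_rows", "body": {"motion": [[[0,0,0.0006,0,0,0],[0,0,0.0006,0,0,0],[0,0,0.0006,0,0,0],[0,0,0,0,0,0],[0,0,0,0,0,0]]], "fingers": 0.066}}

```text
time_s: 10.57
position: [0.5271, -0.2516, 0.1397]
tcp_rot: [[-0.431, 0.902, 0.0], [0.902, 0.431, -0.0], [-0.0, 0.0, -1.0]]
force: [-0.2, 0.2, 0.0]
opening: 0.747
grasp_force: 0.0
```

To row units: -0.1 m / 0.8 = -0.125, -0.08 m / 0.8 = -0.1.

Request:
{"method": "play_rows", "body": {"motion": [[[0,0,-0.025,0,0,0],[0,0,-0.0625,0,0,0],[0,0,-0.1,0,0,0],[0,0,-0.125,0,0,0],[0,0,-0.125,0,0,0]]]}}

```text
time_s: 10.98
position: [0.5296, -0.2533, 0.2447]
tcp_rot: [[-0.432, 0.902, 0.009], [0.902, 0.432, -0.006], [-0.009, 0.005, -1.0]]
force: [0.6, -0.0, 0.4]
opening: 0.761
grasp_force: 0.0
```

```bash
python3 -c "
from h import *
rel([.4233,-.2650,.068])"
```

```text
t 10.98 pos [ 0.5296 -0.2533  0.2447] yaw 115.57334155876376 z [ 0.0087 -0.0063 -0.9999] open 0.7613038338234281 F [ 0.6282 -0.0349  0.3887] g 0.0
rel [ 0.037  -0.1019  0.1758]
```

The gripper body would hit the can on the mat if I picked the jar straight on, so I'll turn it by 35° for the jar.

To row units: -0.099 m / 0.8 = -0.1238, -0.08 m / 0.8 = -0.1, -35 degrees / 60 = -0.5833.

Request:
{"method": "play_rows", "body": {"motion": [[[0.005,-0.025,0,0,0,-0.1167],[0.015,-0.0625,0,0,0,-0.2333],[0.0275,-0.1,0,0,0,-0.35],[0.0413,-0.1238,0,0,0,-0.4667],[0.0413,-0.1238,0,0,0,-0.5833],[0.0413,-0.1238,0,0,0,-0.5833],[0.0413,-0.1238,0,0,0,-0.5833]]]}}

```text
time_s: 11.57
position: [0.4235, -0.2646, 0.2393]
tcp_rot: [[-0.869, 0.495, 0.0], [0.495, 0.869, -0.0], [-0.0, 0.0, -1.0]]
force: [0.6, 0.5, -0.3]
opening: 0.762
grasp_force: 0.0
```

```bash
python3 -c "
from h import *
rel([.4233,-.2650,.068])
c=snap('scene'); cv2.imwrite('pics/c5.png',cv2.resize(c['frame'][100:280,180:420,::-1],(800,600)))"
```

```text
t 11.57 pos [ 0.4235 -0.2646  0.2393] yaw 150.35226370682318 z [ 0.0003 -0.     -1.    ] open 0.7621839310489676 F [ 0.5529  0.4921 -0.3384] g 0.0
rel [-0.     -0.0004  0.1713]
```

View pics/c5.png

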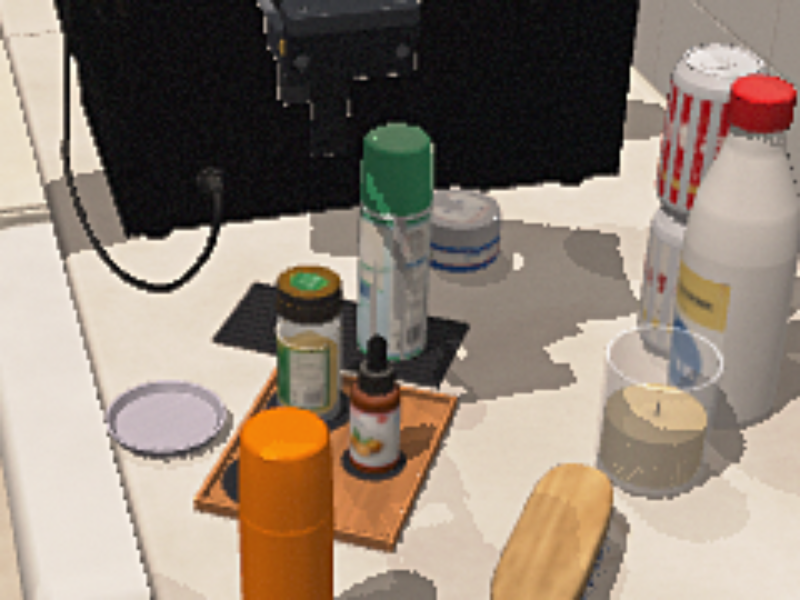

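The can stands upright on the mat (395,245). Next is the jar (310,345).

To row units: 0.169 m / 0.8 = 0.2113, 0.15 m / 0.8 = 0.1875.

Request:
{"method": "play_rows", "body": {"motion": [[[0,0,0.05,0,0,0],[0,0,0.1,0,0,0],[0,0,0.15,0,0,0],[0,0,0.1875,0,0,0],[0,0,0.2113,0,0,0],[0,0,0.2113,0,0,0],[0,0,0.2113,0,0,0]]]}}

```text
time_s: 12.2
position: [0.4237, -0.2641, 0.0695]
tcp_rot: [[-0.871, 0.492, -0.002], [0.492, 0.871, 0.002], [0.002, 0.001, -1.0]]
force: [1.1, -0.1, 0.8]
opening: 0.755
grasp_force: 0.0
```

Request:
{"method": "play_rows", "body": {"motion": [[[0,0,0,0,0,0],[0,0,0,0,0,0],[0,0,0,0,0,0],[0,0,0,0,0,0],[0,0,0,0,0,0],[0,0,0,0,0,0]]], "fingers": 0.032}}

```text
time_s: 12.7
position: [0.424, -0.265, 0.0716]
tcp_rot: [[-0.871, 0.492, 0.002], [0.492, 0.871, -0.002], [-0.002, -0.001, -1.0]]
force: [-0.1, 0.2, 6.7]
opening: 0.498
grasp_force: 30.0
```

To row units: -0.05 m / 0.8 = -0.0625, -0.03 m / 0.8 = -0.0375, 28 degrees / 60 = 0.4667.

Request:
{"method": "play_rows", "body": {"motion": [[[0,0,-0.0125,0,0,0],[0,0,-0.0375,0,0,0],[0,0,-0.0625,0,0,0],[0,0,-0.0625,0,0,0.1167],[0,0,-0.0625,0,0,0.2333],[0,0,-0.0625,0,0,0.35],[0,0,-0.0625,0,0,0.4667],[0,0,-0.0625,0,0,0.4667]]]}}

```text
time_s: 13.37
position: [0.4234, -0.2644, 0.1213]
tcp_rot: [[-0.536, 0.844, 0.0], [0.844, 0.536, -0.0], [-0.001, 0.0, -1.0]]
force: [-0.0, -0.1, -0.6]
opening: 0.5
grasp_force: 30.0
```

```bash
python3 -c "
from h import *
rel([.491,-.1765,.070])"
```

```text
t 13.37 pos [ 0.4234 -0.2644  0.1213] yaw 122.43380179647518 z [ 0.0004 -0.0004 -1.    ] open 0.4995240190219944 F [-0.0306 -0.0904 -0.6404] g 29.99232631351333
rel [0.038  0.1042 0.0513]
```

To row units: 0.104 m / 0.8 = 0.13, 0.038 m / 0.8 = 0.0475, 7 degrees / 60 = 0.1167.

Request:
{"method": "play_rows", "body": {"motion": [[[0,0,-0.025,0,0,0],[0,0,-0.0438,0,0,0],[0.0125,0.0375,-0.0438,0,0,0.05],[0.025,0.075,-0.0438,0,0,0.1167],[0.0375,0.1063,-0.0438,0,0,0.1167],[0.0475,0.13,-0.0438,0,0,0.1167],[0.0475,0.13,-0.0438,0,0,0.1167],[0.0475,0.13,-0.0438,0,0,0.1167]]]}}

```text
time_s: 14.03
position: [0.4906, -0.1756, 0.1556]
tcp_rot: [[-0.436, 0.9, -0.001], [0.9, 0.436, -0.0], [0.0, -0.001, -1.0]]
force: [-0.3, 0.1, -1.1]
opening: 0.5
grasp_force: 30.0
```

To row units: 0.0845 m / 0.8 = 0.1056, 0.084 m / 0.8 = 0.105.

Request:
{"method": "play_rows", "body": {"motion": [[[0,0,0.025,0,0,0],[0,0,0.0563,0,0,0],[0,0,0.0875,0,0,0],[0,0,0.1,0,0,0],[0,0,0.105,0,0,0],[0,0,0.1056,0,0,0],[0,0,0.1056,0,0,0]]]}}

```text
time_s: 14.62
position: [0.4898, -0.1771, 0.0717]
tcp_rot: [[-0.431, 0.902, -0.001], [0.902, 0.431, 0.0], [0.001, -0.001, -1.0]]
force: [-0.4, 0.0, -0.1]
opening: 0.5
grasp_force: 30.0
```

```bash
python3 -c "
from h import *
rel([.491,-.1765,.0712])"
```

```text
t 14.62 pos [ 0.4898 -0.1771  0.0717] yaw 115.56132942665421 z [-0.0009  0.0002 -1.    ] open 0.5000949791964737 F [-0.4033  0.0261 -0.1173] g 30.00165608333191
rel [0.0001 0.0013 0.0005]
```

To row units: 0.0005 m / 0.8 = 0.0006.

Request:
{"method": "play_rows", "body": {"motion": [[[0,0,0.0006,0,0,0],[0,0,0.0006,0,0,0],[0,0,0.0006,0,0,0],[0,0,0,0,0,0],[0,0,0,0,0,0]]], "fingers": 0.06}}

```text
time_s: 15.03
position: [0.4908, -0.1767, 0.0713]
tcp_rot: [[-0.431, 0.902, 0.0], [0.902, 0.431, -0.0], [-0.0, 0.0, -1.0]]
force: [0.4, 0.7, -0.4]
opening: 0.681
grasp_force: 0.0
```

To row units: -0.16 m / 0.8 = -0.2, -0.13 m / 0.8 = -0.1625.

Request:
{"method": "play_rows", "body": {"motion": [[[0,0,-0.025,0,0,0],[0,0,-0.0625,0,0,0],[0,0,-0.1125,0,0,0],[0,0,-0.1625,0,0,0],[0,0,-0.2,0,0,0],[0,0,-0.2,0,0,0],[0,0,-0.2,0,0,0]]]}}

```text
time_s: 15.62
position: [0.4916, -0.177, 0.2331]
tcp_rot: [[-0.432, 0.902, 0.004], [0.902, 0.432, -0.003], [-0.004, 0.003, -1.0]]
force: [-0.3, 1.0, -0.4]
opening: 0.692
grasp_force: 0.0
```

```bash
python3 -c "
from h import *
rel([.4137,-.3367,.150])
c=snap('scene'); cv2.imwrite('pics/c6.png',cv2.resize(c['frame'][100:280,180:420,::-1],(800,600)))"
```

```text
t 15.62 pos [ 0.4916 -0.177   0.2331] yaw 115.57230831137865 z [ 0.0044 -0.0027 -1.    ] open 0.692031244619234 F [-0.3358  1.0232 -0.4148] g 0.0
rel [-0.1101 -0.1394  0.0832]
```

View pics/c6.png

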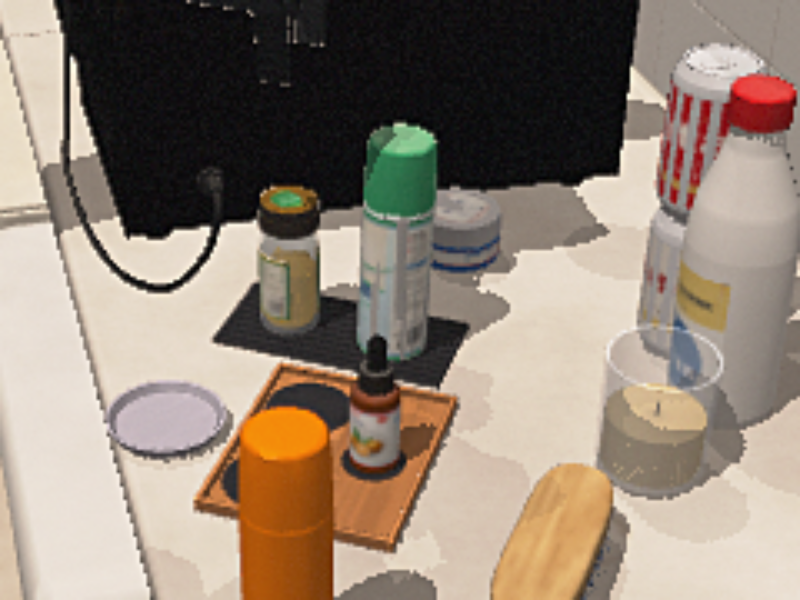

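Both stand on the mat: jar (290,260), can (398,240). Now the dropper (375,410).

To row units: -0.1385 m / 0.8 = -0.1731, -0.111 m / 0.8 = -0.1388.

Request:
{"method": "play_rows", "body": {"motion": [[[-0.025,-0.0313,0,0,0,0],[-0.0538,-0.0663,0,0,0,0],[-0.0825,-0.1038,0,0,0,0],[-0.1125,-0.14,0,0,0,0],[-0.1388,-0.1731,0,0,0,0],[-0.1388,-0.1731,0.0375,0,0,0],[-0.1388,-0.1731,0.0625,0,0,0],[-0.1388,-0.1731,0.0625,0,0,0]]]}}

```text
time_s: 16.33
position: [0.4101, -0.3338, 0.1754]
tcp_rot: [[-0.429, 0.903, -0.008], [0.903, 0.43, 0.01], [0.013, -0.003, -1.0]]
force: [-0.5, 1.0, -0.8]
opening: 0.692
grasp_force: 0.0
```

```bash
python3 -c "
from h import *
rel([.4137,-.3367,.058])"
```

```text
t 16.33 pos [ 0.4101 -0.3338  0.1754] yaw 115.43770162768121 z [-0.0083  0.0104 -0.9999] open 0.6916759865518735 F [-0.5258  1.0265 -0.7826] g 0.0
rel [-0.0057  0.0024  0.1173]
```

Request:
{"method": "play_rows", "body": {"motion": [[[0,0,0,0,0,0],[0,0,0,0,0,0]]]}}

```text
time_s: 16.5
position: [0.4136, -0.336, 0.1806]
tcp_rot: [[-0.432, 0.902, -0.001], [0.902, 0.432, 0.001], [0.001, -0.0, -1.0]]
force: [0.2, 0.0, -0.5]
opening: 0.687
grasp_force: 0.0
```

```bash
python3 -c "
from h import *
rel([.4137,-.3367,.058])"
```

```text
t 16.5 pos [ 0.4136 -0.336   0.1806] yaw 115.58859254314446 z [-0.0009  0.0011 -1.    ] open 0.6871478529274299 F [ 0.1643  0.0385 -0.4731] g 0.0
rel [-0.0008 -0.0002  0.1226]
```

To row units: 0.123 m / 0.8 = 0.1538, 0.118 m / 0.8 = 0.1475.

Request:
{"method": "play_rows", "body": {"motion": [[[0,0,0.0375,0,0,0],[0,0,0.0875,0,0,0],[0,0,0.125,0,0,0],[0,0,0.1475,0,0,0],[0,0,0.1538,0,0,0],[0,0,0.1538,0,0,0],[0,0,0.1538,0,0,0]]]}}

```text
time_s: 17.08
position: [0.4145, -0.337, 0.0592]
tcp_rot: [[-0.432, 0.902, 0.002], [0.902, 0.432, -0.002], [-0.002, 0.001, -1.0]]
force: [0.2, 0.3, 1.0]
opening: 0.689
grasp_force: 0.0
```

Request:
{"method": "play_rows", "body": {"motion": [[[0,0,0,0,0,0],[0,0,0,0,0,0],[0,0,0,0,0,0],[0,0,0,0,0,0],[0,0,0,0,0,0],[0,0,0,0,0,0],[0,0,0,0,0,0]]], "fingers": 0.022}}

```text
time_s: 17.67
position: [0.4137, -0.3367, 0.0585]
tcp_rot: [[-0.431, 0.902, 0.001], [0.902, 0.431, -0.001], [-0.001, 0.0, -1.0]]
force: [-0.4, 0.5, 3.5]
opening: 0.366
grasp_force: 29.8
```

Request:
{"method": "play_rows", "body": {"motion": [[[0,0,-0.0188,0,0,0],[0,0,-0.05,0,0,0],[0,0,-0.0875,0,0,0],[0,0,-0.125,0,0,0],[0,0,-0.1375,0,0,0],[0,0,-0.1375,0,0,0],[0,0,-0.1375,0,0,0]]]}}

```text
time_s: 18.25
position: [0.4133, -0.3362, 0.1679]
tcp_rot: [[-0.431, 0.902, 0.0], [0.902, 0.431, -0.0], [-0.0, 0.0, -1.0]]
force: [0.5, -0.2, -0.4]
opening: 0.364
grasp_force: 29.8
```

```bash
python3 -c "
from h import *
rel([.343,-.2065,.059])
c=snap('wrist','w7.png')
for cam in ['side','scene']:
  snap(cam)
  for n in ['saucer','dropper']:
    for r in finder.recognise(cam,n): print(cam,n,r['confidence'],np.array(r['at']))
"
```

```text
t 18.25 pos [ 0.4133 -0.3362  0.1679] yaw 115.55171588647354 z [ 0. -0. -1.] open 0.36438819846739723 F [ 0.5306 -0.222  -0.361 ] g 29.805751419626176
rel [ 0.1473 -0.0075  0.1089]
side saucer 0.64 [ 0.3387 -0.2055  0.0023]
side dropper 0.66 [ 0.4072 -0.3466  0.1408]
scene saucer 0.84 [ 0.3396 -0.2074  0.0044]
scene dropper 0.76 [ 0.3994 -0.3496  0.136 ]
```

View pics/w7.png

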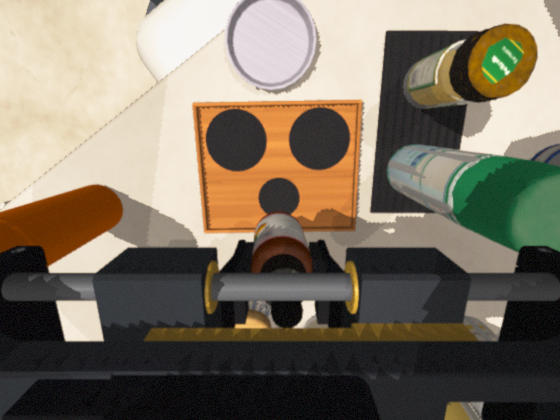

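Run:
```python
from h import *
c=snap('wrist')
f=c['frame']; g=f.max(axis=2)
n,l,s,ce=cv2.connectedComponentsWithStats((g<60).astype(np.uint8))
for (x0,y0) in [(236,139),(319,138),(279,192)]:
    i=l[y0,x0]; print(s[i],ce[i],onplane(c,*ce[i],.004))
o=finder.outline_of('wrist','saucer')
for q in o:
    m=q['pixels'].astype(np.uint8); cs,_=cv2.findContours(m,0,1); k=max(cs,key=cv2.contourArea)
    e=cv2.fitEllipse(k); print(q['confidence'],e,onplane(c,*e[0],.008))
```

```text
[ 207  111   59   60 2755] [235.7858 140.2719] [ 0.3458 -0.3006  0.004 ]
[ 291  109   58   60 2760] [319.375  138.7373] [ 0.4208 -0.2631  0.004 ]
[ 260  180   39   34 1038] [278.736  196.6445] [ 0.4096 -0.3345  0.004 ]
0.6 ((270.4808044433594, 41.61455154418945), (91.1074447631836, 93.34618377685547), 171.91139221191406) [ 0.3402 -0.2059  0.008 ]
```

To row units: 0.1485 m / 0.8 = 0.1856, 0.13 m / 0.8 = 0.1625.

Request:
{"method": "play_rows", "body": {"motion": [[[0.0188,-0.0013,0,0,0,0],[0.05,-0.0038,0,0,0,0],[0.0875,-0.0063,0,0,0,0],[0.125,-0.0088,0,0,0,0],[0.1625,-0.0113,0,0,0,0],[0.1856,-0.0119,0,0,0,0],[0.1856,-0.0119,0.025,0,0,0],[0.1856,-0.0119,0.05,0,0,0]]]}}

```text
time_s: 19.37
position: [0.341, -0.2059, 0.1286]
tcp_rot: [[-0.432, 0.902, 0.002], [0.902, 0.432, -0.002], [-0.003, 0.001, -1.0]]
force: [0.1, -0.5, -0.8]
opening: 0.368
grasp_force: 29.8
```

To row units: 0.068 m / 0.8 = 0.085, 0.066 m / 0.8 = 0.0825.

Request:
{"method": "play_rows", "body": {"motion": [[[0,0,0.0313,0,0,0],[0,0,0.0563,0,0,0],[0,0,0.075,0,0,0],[0,0,0.0825,0,0,0],[0,0,0.085,0,0,0],[0,0,0.085,0,0,0],[0,0,0.085,0,0,0]]]}}

```text
time_s: 19.95
position: [0.3413, -0.2069, 0.0606]
tcp_rot: [[-0.431, 0.902, 0.001], [0.902, 0.431, -0.001], [-0.001, 0.0, -1.0]]
force: [0.7, 0.5, -0.0]
opening: 0.363
grasp_force: 29.8
```

```bash
python3 -c "
from h import *
rel([.341,-.2065,.0585])
c=snap('wrist'); f=c['frame']; s=snap('scene')['frame']; cv2.imwrite('pics/c8.png',np.hstack([cv2.resize(f[:,100:500,::-1],(400,420)),cv2.resize(s[150:290,180:313,::-1],(400,420))]))"
```

```text
t 19.95 pos [ 0.3413 -0.2069  0.0606] yaw 115.55851419840192 z [ 0.0008 -0.0009 -1.    ] open 0.3627813841888375 F [ 0.6519  0.458  -0.018 ] g 29.805990539607592
rel [ 0.0005 -0.0001  0.0021]
```

View pics/c8.png

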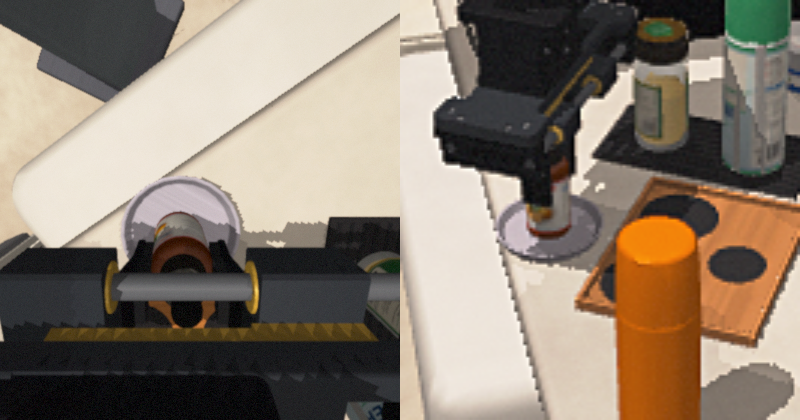

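The dropper is centred over the saucer in both views. I'll lower the last 2 mm and release.

To row units: 0.002 m / 0.8 = 0.0025, 0.001 m / 0.8 = 0.0013.

Request:
{"method": "play_rows", "body": {"motion": [[[0,0,0.0013,0,0,0],[0,0,0.0025,0,0,0],[0,0,0.0025,0,0,0],[0,0,0.0025,0,0,0]]]}}

```text
time_s: 20.38
position: [0.3412, -0.2068, 0.0584]
tcp_rot: [[-0.431, 0.902, 0.001], [0.902, 0.431, -0.001], [-0.001, 0.0, -1.0]]
force: [1.1, 0.1, 3.2]
opening: 0.366
grasp_force: 29.8
```

Request:
{"method": "play_rows", "body": {"motion": [[[0,0,0,0,0,0],[0,0,0,0,0,0],[0,0,0,0,0,0],[0,0,0,0,0,0],[0,0,0,0,0,0]]], "fingers": 0.06}}

```text
time_s: 20.8
position: [0.3408, -0.2064, 0.0579]
tcp_rot: [[-0.431, 0.902, -0.0], [0.902, 0.431, 0.0], [0.0, -0.0, -1.0]]
force: [-0.0, 0.4, 0.2]
opening: 0.644
grasp_force: 0.0
```

To row units: -0.18 m / 0.8 = -0.225, -0.16 m / 0.8 = -0.2.

Request:
{"method": "play_rows", "body": {"motion": [[[0,0,-0.0188,0,0,0],[0,0,-0.0563,0,0,0],[0,0,-0.1063,0,0,0],[0,0,-0.15,0,0,0],[0,0,-0.2,0,0,0],[0,0,-0.225,0,0,0],[0,0,-0.225,0,0,0],[0,0,-0.225,0,0,0]]]}}

```text
time_s: 21.47
position: [0.3412, -0.2068, 0.239]
tcp_rot: [[-0.431, 0.902, 0.002], [0.902, 0.431, -0.002], [-0.003, 0.001, -1.0]]
force: [0.2, 0.2, -0.7]
opening: 0.689
grasp_force: 0.0
```

```bash
python3 -c "
from h import *
rel([.4908,-.1767,.0712])
c=snap('wrist')
for cam in ['side','scene','wrist']:
  c=snap(cam)
  for n in ['saucer','dropper','jar']:
    for r in finder.recognise(cam,n)[:1]: print(cam,n,r['confidence'],np.array(r['at']))
f=c['frame']; s=snap('scene')['frame']; cv2.imwrite('pics/c9.png',np.hstack([cv2.resize(f[:,100:500,::-1],(400,420)),cv2.resize(s[150:290,180:313,::-1],(400,420))]))"
```

```text
t 21.47 pos [ 0.3412 -0.2068  0.239 ] yaw 115.56071847797956 z [ 0.0021 -0.0023 -1.    ] open 0.6890398315830129 F [ 0.2304  0.2331 -0.7489] g 0.0
rel [-0.0369  0.1478  0.168 ]
side saucer 0.62 [ 0.3324 -0.2174  0.0059]
side dropper 0.74 [ 0.3332 -0.2197  0.0541]
side jar 0.78 [ 0.4809 -0.1922  0.0722]
scene saucer 0.89 [ 0.3294 -0.2132  0.0044]
scene dropper 0.62 [ 0.3285 -0.2159  0.0529]
scene jar 0.88 [ 0.4786 -0.1911  0.0669]
wrist saucer 0.95 [ 0.3403 -0.1988  0.0039]
wrist dropper 0.87 [ 0.3378 -0.202   0.0652]
wrist jar 0.69 [ 0.4724 -0.173   0.0891]
```

View pics/c9.png

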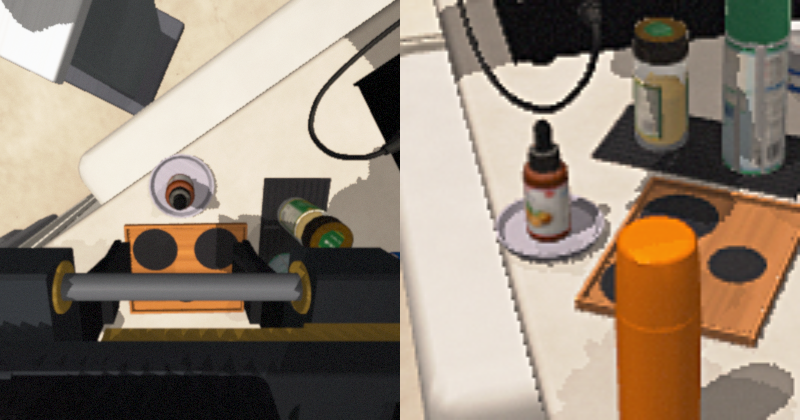

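The dropper stands upright and centred in the saucer (547,200). Now I'll fetch the jar.

To row units: 0.1475 m / 0.8 = 0.1844, -0.037 m / 0.8 = -0.0463.

Request:
{"method": "play_rows", "body": {"motion": [[[-0.01,0.0375,0,0,0,0],[-0.02,0.0813,0,0,0,0],[-0.0313,0.125,0,0,0,0],[-0.0425,0.1688,0,0,0,0],[-0.0463,0.1844,0,0,0,0],[-0.0463,0.1844,0,0,0,0],[-0.0463,0.1844,0,0,0,0],[-0.0463,0.1844,0,0,0,0]]]}}

```text
time_s: 22.83
position: [0.4887, -0.176, 0.2377]
tcp_rot: [[-0.431, 0.902, -0.002], [0.902, 0.431, 0.001], [0.002, -0.001, -1.0]]
force: [-0.0, -0.6, 0.3]
opening: 0.687
grasp_force: 0.0
```

To row units: 0.166 m / 0.8 = 0.2075, 0.16 m / 0.8 = 0.2.

Request:
{"method": "play_rows", "body": {"motion": [[[0,0,0.0438,0,0,0],[0,0,0.0875,0,0,0],[0,0,0.1313,0,0,0],[0,0,0.175,0,0,0],[0,0,0.2,0,0,0],[0,0,0.2075,0,0,0],[0,0,0.2075,0,0,0],[0,0,0.2075,0,0,0]]]}}

```text
time_s: 23.5
position: [0.4898, -0.1769, 0.0728]
tcp_rot: [[-0.431, 0.903, 0.0], [0.903, 0.431, -0.0], [-0.001, 0.0, -1.0]]
force: [-0.6, 0.4, 1.2]
opening: 0.687
grasp_force: 0.0
```

```bash
python3 -c "
from h import *
rel([.4908,-.1767,.0712])"
```

```text
t 23.5 pos [ 0.4898 -0.1769  0.0728] yaw 115.50000642146705 z [ 0.0005 -0.0004 -1.    ] open 0.6873790756262868 F [-0.5525  0.3758  1.2186] g 0.0
rel [-0.0003  0.001   0.0016]
```

To row units: 0.001 m / 0.8 = 0.0013.

Request:
{"method": "play_rows", "body": {"motion": [[[0,0.0013,0.0013,0,0,0],[0,0.0013,0.0013,0,0,0],[0,0.0013,0.0013,0,0,0],[0,0.0013,0.0013,0,0,0],[0,0.0013,0.0013,0,0,0],[0,0.0013,0.0013,0,0,0],[0,0.0013,0.0013,0,0,0]]], "fingers": 0.032}}

```text
time_s: 24.08
position: [0.4914, -0.1762, 0.0722]
tcp_rot: [[-0.432, 0.902, 0.002], [0.902, 0.432, -0.001], [-0.002, 0.001, -1.0]]
force: [-1.1, -0.7, 6.5]
opening: 0.495
grasp_force: 29.9
```

To row units: -0.085 m / 0.8 = -0.1063, -0.065 m / 0.8 = -0.0813.

Request:
{"method": "play_rows", "body": {"motion": [[[0,0,-0.0188,0,0,0],[0,0,-0.05,0,0,0],[0,0,-0.0813,0,0,0],[0,0,-0.1063,0,0,0],[0,0,-0.1063,0,0,0],[0,0,-0.1063,0,0,0]]]}}

```text
time_s: 24.58
position: [0.4914, -0.1761, 0.1571]
tcp_rot: [[-0.431, 0.902, 0.002], [0.902, 0.432, -0.001], [-0.002, 0.002, -1.0]]
force: [0.4, -0.1, -1.1]
opening: 0.501
grasp_force: 29.9
```

```bash
python3 -c "
from h import *
rel([.4236,-.2648,.0712])"
```

```text
t 24.58 pos [ 0.4914 -0.1761  0.1571] yaw 115.56264323282618 z [ 0.0024 -0.0015 -1.    ] open 0.5010574079335461 F [ 0.4074 -0.1411 -1.0529] g 29.924340216348355
rel [-0.0506 -0.0996  0.0858]
```

To row units: -0.0993 m / 0.8 = -0.1241, -0.0506 m / 0.8 = -0.0633, -35 degrees / 60 = -0.5833.

Request:
{"method": "play_rows", "body": {"motion": [[[-0.01,-0.0188,0,0,0,-0.1167],[-0.025,-0.05,0,0,0,-0.2333],[-0.0413,-0.0813,0,0,0,-0.35],[-0.055,-0.1088,0,0,0,-0.4667],[-0.0633,-0.1241,0,0,0,-0.5833],[-0.0633,-0.1241,0,0,0,-0.5833],[-0.0633,-0.1241,0,0,0,-0.5833],[-0.0633,-0.1241,0,0,0,-0.5833]]]}}

```text
time_s: 25.25
position: [0.4228, -0.2634, 0.1551]
tcp_rot: [[-0.87, 0.494, -0.001], [0.494, 0.87, 0.002], [0.002, 0.001, -1.0]]
force: [1.0, 1.0, -1.4]
opening: 0.496
grasp_force: 29.9
```

To row units: 0.0825 m / 0.8 = 0.1031, 0.078 m / 0.8 = 0.0975.

Request:
{"method": "play_rows", "body": {"motion": [[[0,0,0.0188,0,0,0],[0,0,0.05,0,0,0],[0,0,0.0813,0,0,0],[0,0,0.0975,0,0,0],[0,0,0.1031,0,0,0],[0,0,0.1031,0,0,0],[0,0,0.1031,0,0,0]]]}}

```text
time_s: 25.83
position: [0.4236, -0.2636, 0.0735]
tcp_rot: [[-0.871, 0.491, -0.0], [0.491, 0.871, 0.0], [0.0, 0.0, -1.0]]
force: [-0.4, -0.8, -0.6]
opening: 0.5
grasp_force: 30.0
```

```bash
python3 -c "
from h import *
rel([.4236,-.2648,.0720])"
```

```text
t 25.83 pos [ 0.4236 -0.2636  0.0735] yaw 150.5756140521055 z [-0.      0.0002 -1.    ] open 0.5001331594276698 F [-0.4223 -0.8001 -0.6477] g 30.001969499280676
rel [-0.0006 -0.0011  0.0015]
```

To row units: 0.0018 m / 0.8 = 0.0023, -0.0006 m / 0.8 = -0.0008.

Request:
{"method": "play_rows", "body": {"motion": [[[-0.0008,-0.0013,0.0013,0,0,0],[-0.0008,-0.0013,0.0023,0,0,0],[-0.0008,-0.0013,0.0023,0,0,0],[-0.0008,-0.0013,0.0023,0,0,0]]]}}

```text
time_s: 26.17
position: [0.4233, -0.2655, 0.072]
tcp_rot: [[-0.871, 0.492, 0.0], [0.492, 0.871, -0.0], [-0.001, -0.0, -1.0]]
force: [0.1, 0.1, -0.5]
opening: 0.499
grasp_force: 30.0
```

Request:
{"method": "play_rows", "body": {"motion": [[[0,0,0,0,0,0],[0,0,0,0,0,0],[0,0,0,0,0,0],[0,0,0,0,0,0],[0,0,0,0,0,0]]], "fingers": 0.066}}

```text
time_s: 26.58
position: [0.4231, -0.2656, 0.0718]
tcp_rot: [[-0.871, 0.492, 0.0], [0.492, 0.871, -0.0], [-0.0, -0.0, -1.0]]
force: [0.2, -0.4, -0.5]
opening: 0.736
grasp_force: 0.0
```

To row units: -0.18 m / 0.8 = -0.225, -0.17 m / 0.8 = -0.2125.

Request:
{"method": "play_rows", "body": {"motion": [[[0,0,-0.025,0,0,0],[0,0,-0.0625,0,0,0],[0,0,-0.1125,0,0,0],[0,0,-0.1625,0,0,0],[0,0,-0.2125,0,0,0],[0,0,-0.225,0,0,0],[0,0,-0.225,0,0,0],[0,0,-0.225,0,0,0]]]}}

```text
time_s: 27.25
position: [0.4229, -0.2654, 0.252]
tcp_rot: [[-0.871, 0.492, 0.001], [0.492, 0.871, -0.001], [-0.001, -0.0, -1.0]]
force: [-0.5, 0.6, -0.3]
opening: 0.758
grasp_force: 0.0
```

```bash
python3 -c "
from h import *
rel([.5271,-.2516,.1392])
c=snap('scene'); s=snap('side');cv2.imwrite('pics/c10.png',np.hstack([cv2.resize(c['frame'][130:270,180:320,::-1],(400,400)),cv2.resize(s['frame'][140:300,180:340,::-1],(400,400))]))"
```

```text
t 27.25 pos [ 0.4229 -0.2654  0.252 ] yaw 150.54899788617803 z [ 0.0007 -0.0007 -1.    ] open 0.7575372705604083 F [-0.528   0.6487 -0.3091] g 0.0
rel [-0.0838  0.0632  0.1129]
```

View pics/c10.png

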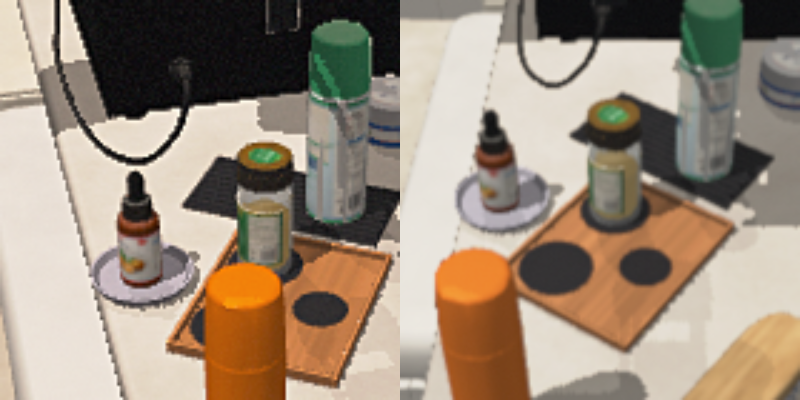

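The jar stands on its disc (scene 264,210; side 613,170). Now the can on the mat.

To row units: -0.0838 m / 0.8 = -0.1048, 0.0632 m / 0.8 = 0.079, 35 degrees / 60 = 0.5833.

Request:
{"method": "play_rows", "body": {"motion": [[[-0.0188,0.015,0,0,0,0.1167],[-0.0438,0.0338,0,0,0,0.2333],[-0.0688,0.0525,0,0,0,0.35],[-0.0938,0.0713,0,0,0,0.4667],[-0.1048,0.079,0,0,0,0.5833],[-0.1048,0.079,0,0,0,0.5833],[-0.1048,0.079,0,0,0,0.5833],[-0.1048,0.079,0,0,0,0.5833]]]}}

```text
time_s: 28.02
position: [0.5256, -0.2511, 0.25]
tcp_rot: [[-0.434, 0.901, -0.004], [0.901, 0.434, 0.002], [0.004, -0.002, -1.0]]
force: [0.4, -0.2, -0.6]
opening: 0.757
grasp_force: 0.0
```

Request:
{"method": "play_rows", "body": {"motion": [[[0,0,0.0375,0,0,0],[0,0,0.075,0,0,0],[0,0,0.1125,0,0,0],[0,0,0.135,0,0,0],[0,0,0.1413,0,0,0],[0,0,0.1413,0,0,0],[0,0,0.1413,0,0,0]]]}}

```text
time_s: 28.6
position: [0.527, -0.2522, 0.1393]
tcp_rot: [[-0.431, 0.902, 0.0], [0.902, 0.431, -0.0], [-0.0, 0.0, -1.0]]
force: [-0.7, 0.2, 0.5]
opening: 0.762
grasp_force: 0.0
```

```bash
python3 -c "
from h import *
rel([.5271,-.2516,.1390])"
```

```text
t 28.6 pos [ 0.527  -0.2522  0.1393] yaw 115.55962897679775 z [ 0.0003 -0.0003 -1.    ] open 0.7615011731981893 F [-0.6539  0.1783  0.549 ] g 0.0
rel [0.0005 0.0003 0.0003]
```

Request:
{"method": "play_rows", "body": {"motion": [[[0,0,0,0,0,0],[0,0,0,0,0,0],[0,0,0,0,0,0],[0,0,0,0,0,0],[0,0,0,0,0,0],[0,0,0,0,0,0]]], "fingers": 0.04}}

```text
time_s: 29.1
position: [0.5275, -0.2522, 0.1398]
tcp_rot: [[-0.432, 0.902, 0.001], [0.902, 0.432, -0.001], [-0.002, 0.0, -1.0]]
force: [-1.2, -0.7, 5.6]
opening: 0.552
grasp_force: 29.7
```

To row units: -0.135 m / 0.8 = -0.1688, -0.11 m / 0.8 = -0.1375.

Request:
{"method": "play_rows", "body": {"motion": [[[0,0,-0.025,0,0,0],[0,0,-0.0625,0,0,0],[0,0,-0.1,0,0,0],[0,0,-0.1375,0,0,0],[0,0,-0.1688,0,0,0],[0,0,-0.1688,0,0,0],[0,0,-0.1688,0,0,0]]]}}

```text
time_s: 29.68
position: [0.5277, -0.2518, 0.2746]
tcp_rot: [[-0.432, 0.902, 0.002], [0.902, 0.432, -0.001], [-0.002, 0.002, -1.0]]
force: [-0.1, 0.2, -2.5]
opening: 0.553
grasp_force: 29.6
```

```bash
python3 -c "
from h import *
rel([.3505,-.3022,.139])"
```

```text
t 29.68 pos [ 0.5277 -0.2518  0.2746] yaw 115.56469117170813 z [ 0.0025 -0.0015 -1.    ] open 0.5528383468017575 F [-0.1134  0.1686 -2.5198] g 29.5769563399881
rel [ 0.0313 -0.1818  0.1353]
```

Request:
{"method": "play_rows", "body": {"motion": [[[0.0038,-0.0188,0,0,0,0],[0.01,-0.0563,0,0,0,0],[0.0163,-0.0938,0,0,0,0],[0.0225,-0.1313,0,0,0,0],[0.03,-0.1688,0,0,0,0],[0.035,-0.2063,0,0,0,0],[0.0388,-0.2269,0,0,0,0],[0.0388,-0.2269,0,0,0,0]]]}}

```text
time_s: 30.35
position: [0.3462, -0.3008, 0.2714]
tcp_rot: [[-0.428, 0.904, -0.005], [0.904, 0.428, 0.005], [0.007, -0.002, -1.0]]
force: [0.2, -0.2, -2.6]
opening: 0.555
grasp_force: 29.6
```

Request:
{"method": "play_rows", "body": {"motion": [[[0,0,0,0,0,0],[0,0,0.0375,0,0,0],[0,0,0.075,0,0,0],[0,0,0.1125,0,0,0],[0,0,0.1438,0,0,0],[0,0,0.1625,0,0,0],[0,0,0.1663,0,0,0],[0,0,0.1663,0,0,0]]]}}

```text
time_s: 31.02
position: [0.3508, -0.3013, 0.1392]
tcp_rot: [[-0.432, 0.902, -0.001], [0.902, 0.432, 0.002], [0.003, 0.0, -1.0]]
force: [-0.1, -0.0, -0.7]
opening: 0.554
grasp_force: 29.6
```

```bash
python3 -c "
from h import *
rel([.3505,-.3022,.139])"
```

```text
t 31.02 pos [ 0.3508 -0.3013  0.1392] yaw 115.61746539812322 z [-0.0011  0.0023 -1.    ] open 0.5538590127611766 F [-0.0551 -0.0027 -0.7254] g 29.63488223143031
rel [-0.0007 -0.0007  0.0002]
```

To row units: 0.0005 m / 0.8 = 0.0006, -0.0004 m / 0.8 = -0.0005.

Request:
{"method": "play_rows", "body": {"motion": [[[-0.0005,-0.0005,0.0006,0,0,0],[-0.0005,-0.0005,0.0006,0,0,0],[-0.0005,-0.0005,0.0006,0,0,0]]]}}

```text
time_s: 31.27
position: [0.3503, -0.3023, 0.1401]
tcp_rot: [[-0.432, 0.902, 0.0], [0.902, 0.432, 0.0], [0.0, 0.0, -1.0]]
force: [0.3, -0.5, -1.9]
opening: 0.554
grasp_force: 29.6
```

Request:
{"method": "play_rows", "body": {"motion": [[[0,0,0,0,0,0],[0,0,0,0,0,0],[0,0,0,0,0,0],[0,0,0,0,0,0],[0,0,0,0,0,0]]], "fingers": 0.066}}

```text
time_s: 31.68
position: [0.35, -0.3027, 0.1405]
tcp_rot: [[-0.431, 0.902, 0.0], [0.902, 0.431, -0.001], [-0.001, 0.0, -1.0]]
force: [0.2, -1.1, 0.6]
opening: 0.747
grasp_force: 0.0
```

To row units: -0.18 m / 0.8 = -0.225, -0.17 m / 0.8 = -0.2125.

Request:
{"method": "play_rows", "body": {"motion": [[[0,0,-0.025,0,0,0],[0,0,-0.0625,0,0,0],[0,0,-0.1125,0,0,0],[0,0,-0.1625,0,0,0],[0,0,-0.2125,0,0,0],[0,0,-0.225,0,0,0],[0,0,-0.225,0,0,0],[0,0,-0.225,0,0,0]]]}}

```text
time_s: 32.35
position: [0.3497, -0.3023, 0.3205]
tcp_rot: [[-0.431, 0.902, 0.001], [0.902, 0.431, -0.001], [-0.001, 0.0, -1.0]]
force: [-0.4, -0.8, -1.1]
opening: 0.759
grasp_force: 0.0
```

```bash
python3 -c "
from h import *
rel([.3505,-.3022,.139])
c=snap('scene'); s=snap('side');cv2.imwrite('pics/c11.png',np.hstack([cv2.resize(c['frame'][130:270,180:320,::-1],(400,400)),cv2.resize(s['frame'][140:300,180:340,::-1],(400,400))]))
a=cv2.imread('pics/side4.png').astype(int); b=s['frame'][:,:,::-1].astype(int); 
for q in ['spray_can','jar']:
  o=finder.outline_of('side',q)
  print([(np.nonzero(k['pixels'])[1].min(),np.nonzero(k['pixels'])[1].max(),np.nonzero(k['pixels'])[0].min(),np.nonzero(k['pixels'])[0].max()) for k in o])
d=np.abs(a-b).max(2)>50; print('diff brush/candle region',d[180:330,280:400].sum(),'can region',d[170:260,215:260].sum(),'jar region',d[175:235,255:280].sum())"
```

```text
t 32.35 pos [ 0.3497 -0.3023  0.3205] yaw 115.55138140032749 z [ 0.0007 -0.0009 -1.    ] open 0.7594515135657817 F [-0.4282 -0.8162 -1.098 ] g 0.0
rel [-0.      0.0007  0.1815]
[(np.int64(193), np.int64(234), np.int64(240), np.int64(328)), (np.int64(223), np.int64(253), np.int64(174), np.int64(255)), (np.int64(285), np.int64(345), np.int64(266), np.int64(334)), (np.int64(223), np.int64(313), np.int64(213), np.int64(281))]
[(np.int64(255), np.int64(276), np.int64(180), np.int64(230)), (np.int64(224), np.int64(312), np.int64(214), np.int64(280))]
diff brush/candle region 808 can region 590 jar region 100
```

View pics/c11.png

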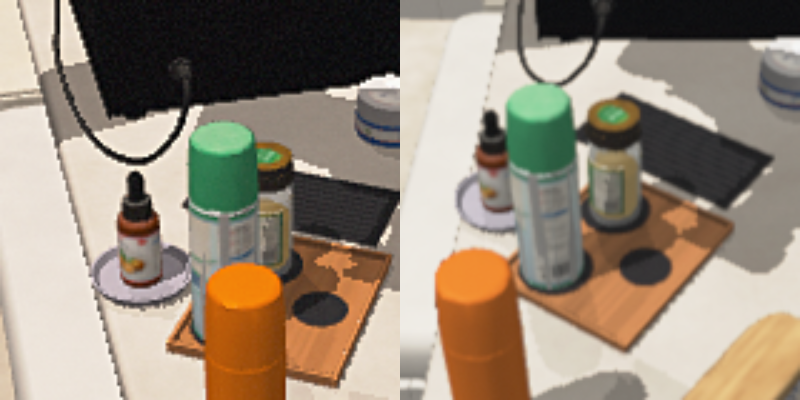

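Everything is back in place and upright. Before handing in, I'll check the offsets against the earlier pictures.

Run:
```python
from h import *
for cam,ref,bx in [('side','side4.png',dict(can=(222,172,255,255),jar=(256,179,277,228),brush=(284,264,346,334),candle=(350,215,400,280),pot=(322,155,355,183),orange=(192,238,236,330))),('scene','scene1.png',dict(can=(246,172,272,222),orange=(250,222,282,308),brush=(326,240,366,300),pot=(300,155,332,180)))]:
    a=cv2.imread('pics/'+ref); b=snap(cam)['frame'][:,:,::-1].copy()
    for n,(x0,y0,x1,y1) in bx.items():
        t=cv2.resize(a[y0:y1,x0:x1],None,fx=4,fy=4,interpolation=cv2.INTER_CUBIC); w=cv2.resize(b[y0-8:y1+8,x0-8:x1+8],None,fx=4,fy=4,interpolation=cv2.INTER_CUBIC)
        _,s,_,l=cv2.minMaxLoc(cv2.matchTemplate(w,t,cv2.TM_CCOEFF_NORMED)); print(cam,n,round(s,3),(np.array(l)-32)/4)
```

```text
side can 0.829 [-1.25  0.5 ]
side jar 0.943 [0. 0.]
side brush 0.998 [0. 0.]
side candle 0.946 [0. 0.]
side pot 0.965 [0.25 0.  ]
side orange 0.997 [0. 0.]
scene can 0.917 [-1.   0.5]
scene orange 0.992 [0. 0.]
scene brush 0.997 [0. 0.]
scene pot 0.872 [0. 0.]
```

```bash
python3 -c "
from h import *
print(bot.hand_in())"
```

```text
the job is handed in; nothing more can be done
None
```

The job is handed in: the dropper stands in the middle of the saucer, the jar matches its old spot in the pictures and the spray can is within about 2 mm of its own, everything is upright, and the brush, pot and candle have not moved; the run took about 33 of the 99 s.

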